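# Clamp the glued toy house, free the ratchet, and set it to dry

## Task

The two glued halves of the little red toy house stand between the open jaws of the blue bench clamp: squeeze the clamp's two yellow handles together until the ratchet catches, take the hand away and let the clamp hold the house on its own for two seconds. Then press the orange thumb tab down to free the ratchet, so that the jaws spring open with the house still standing there. Lift the house out and gently stand it upright in the middle of the green square on the drying board, leaving the other things where they are.

Things in the scene. Friction and masses are not known exactly. Their poses are not given: they have to be found in the camera images.
- clamp: Bench-mounted locking clamp, like big ratchet forceps lying flat: fixed blue base plate 200 x 80 x 12 mm, steel scissor arms crossing at a pivot bolt, in a level plane 60 mm above the table. Origin: on the table under the pivot; +x runs along the middle line to the jaws, -x to the two handle bars, z up. Both handles turn about the pivot, linked so that they move equally; a spring pushes them open.
- squeeze_point (a point): Midpoint between the two yellow-sleeved handle bars, fixed to the base, 100 mm behind the pivot, 60 mm above the table. Each bar is 46 mm long, 8 mm thick, 14 mm tall (53 to 67 mm above the table); open they measure 66 mm over their outer faces (across the clamp's y axis), fully closed about 40 mm. About 10 N on each bar reaches the first tooth, 20 N closes them fully to a solid stop.
- thumb_tab (a point): Middle of the top of the orange thumb tab (32 mm along the clamp, 28 across, 7 thick), rear end of the right handle's tail, 180 mm behind the pivot, 63 mm above the table; it moves with that handle: 28 mm to the -y side of the middle line when open, 5 to 16 mm when locked. Pressed down 5 to 9 mm (about 5 N; stop at 13 mm) it frees the ratchet and the handles spring open; let go, it rises.
- handle_left (a joint): How far the handles are closed, in rad: 0 fully open (at the start), the pads touch the house at about 0.055, the pawl drops behind the three teeth at about 0.068, 0.094 and 0.120 (any of them will do; the locked handles rest within 0.005 of these), stop at 0.135.
- jaw_centre (a point): Middle of the top of the fixed wooden block (46 x 36 mm) on which the house stands, 100 mm in front of the pivot, 42 mm above the table. On both sides, sprung black jaw pads, 30 mm long, 51 to 69 mm above the table, 39 mm apart when open (5 to 6 mm clear of the house on each side); the steel jaw arms outside them are no higher.
- house: Red toy house of two halves glued face to face, loose, 35 to 70 g: foot 40 mm along its x, 28 mm along its y; upright walls 60 mm high, then a gable roof, ridge along y, 80 mm above the foot. Origin at the centre of its underside, z up. It starts on the block between the open jaws, its x along the clamp's x (within 3 degrees), pads facing its 40 mm wide faces.
- board: Plywood drying board lying on the table, fixed, 220 mm along its x axis, 120 mm along y, 12 mm thick; origin at the centre of its underside.
- square: Green square, 80 x 80 mm and 2 mm thick, fixed on the drying board towards one of its ends; origin at the centre of its underside, so its top lies 2 mm above the origin (14 mm above the table).
- blue_house: Bystander: finished blue toy house of the same shape and size, loose, standing at the other end of the drying board, about 105 mm from the green square's centre; origin at the centre of its underside.
- paint_bottle: Bystander: red paint bottle with white cap, 68 mm wide, 170 mm tall, standing; origin at the centre of its underside.
- paint_jar: Bystander: yellow paint jar with white cap, 60 mm wide, 75 mm tall, standing; origin at the centre of its underside.
- brush: Bystander: paint brush with a red handle, 190 mm long, lying flat on the table; origin at its underside near the middle.
- ratchet (a point): Middle of the ratchet rack, fixed to the left handle: a 44 mm steel cross bar with three teeth, 145 mm behind the pivot, top 74 mm above the table. A pawl on the right handle's springy tail rides under it, drops behind a tooth as the handles close and then keeps them from opening.
Mind the look-alikes: they are no part of the job. Of the things that look like the house, the middle-sized one is meant.

How it is judged:
On the way, in this order (a step that is already met when the one before it is completed fails the run):
1. the ratchet holds the handles closed on the house by itself, with the fingers off the clamp, for 1.8 s (value of joint handle_left above 0.06 rad and contact force between the fingers and clamp below 0.5 N and horizontal distance between house and jaw_centre below 0.012 m), for 1.8 s.
2. the handles have sprung open with the house still standing between the jaws (value of joint handle_left below 0.02 rad and horizontal distance between house and jaw_centre below 0.02 m and angle between house's own z axis and vertical below 0.15 rad), for 0.1 s.
At the end, for the whole second after the job is handed in: The red house stands upright (within 6 degrees) and still on the green square, its centre within 25 mm of the square's centre, let go, and the clamp is open (handles under 0.02 rad) (horizontal distance between house and square below 0.025 m and z of house in the frame of square between -0.002 and 0.006 m and angle between house's own z axis and vertical below 0.1 rad and linear speed of house below 0.02 m/s and angular speed of house below 0.2 rad/s and value of joint handle_left below 0.02 rad); the robot touches nothing.
It fails at once if the red house is dropped or thrown (moving faster than 0.45 m/s while not held, a fall of about 10 mm) (linear speed of house above 0.45 m/s and contact force between the fingers and house below 0.05 N).
It fails at once if the blue house is moved by more than 25 mm or tipped over (distance of blue_house from where it was at the start of the episode above 0.025 m or angle between blue_house's own z axis and vertical above 0.35 rad).
It fails at once if the paint bottle is moved by more than 25 mm or tipped over (distance of paint_bottle from where it was at the start of the episode above 0.025 m or angle between paint_bottle's own z axis and vertical above 0.35 rad).
It fails at once if the paint jar is moved by more than 25 mm or tipped over (distance of paint_jar from where it was at the start of the episode above 0.025 m or angle between paint_jar's own z axis and vertical above 0.35 rad).
It fails at once if the brush is moved by more than 25 mm (distance of brush from where it was at the start of the episode above 0.025 m).
It also fails if it takes over 61 s, if anything falls off the work surface, if the arm or the gripper's body presses on something with over 40 N, if the wrist force passes 120 N, or if a joint passes its speed limit or range.

## Robot

A 6-joint arm with a two-finger parallel gripper is mounted at the origin on the work surface. World frame = base frame: x ahead of the robot, y to its left, z up, the work surface at z = 0. Lengths are in m, angles in rad, forces in N, time in s.
With the tool pointing down it reaches from about 0.4 to 0.925 m from the base axis. Payload 3.4 kg.
Tool frame: the origin (TCP) lies at the very end of the fingers, on their centre line; the grasp point (between the pads) lies 19 mm behind it; z points along the fingers, y is the line along which they close (so a half turn about z gives the same grasp; the last joint's range is limited). The gripper opens to 85 mm and grips with 20 to 120 N. Pads are 22 mm wide; open, the fingers measure 114 mm over their backs; the gripper's body (76 mm by 85 mm) begins 54 mm behind the grasp point. The pads swing forward as they close: fully open they stand 13 mm farther back than shut.
Start: joints at [-1.333, 0.307, 1.506, -0, 1.328, -0.073], TCP at [0.176, -0.547, 0.231] pointing down, gripper open.
Joint ranges: [-3.12, 3.12], [-1.05, 2.28], [0.14, 2.33], [-1.42, 4.57], [0.1, 2.73], [-2.68, 2.68]. Speed limits (rad/s): [2.57, 2.57, 3.14, 3.14, 3.14, 3.14].

## Interface

Orientations are given as a 3x3 rotation matrix whose columns are the frame's x, y, z axes.
In Python, from rig import sense, read_camera, finish_job gives the robot as it stands. The module is installed in compiled form; this text tells all that it offers.
- The arm moves only by the shell command python3 -m creep 'ROWS' [FORCE]. ROWS is JSON, a list that holds one entry, the list of rows, each a list of 7 numbers: the opening, from 0 (shut) to 1 (fully open), then the shift along the tool's x, y, z in m, then the turn, a rotation vector about the tool's x, y, z in rad. A call has 1 to 8 rows; each row shifts and turns the commanded pose from where the row before left it, along the tool's axes as they then stand; what a row does not reach is not made up. A row lasts 1/12 s, in which the tool goes at most 41.7 mm and 7.16 degrees, less where a joint would pass 70% of its speed; a pose out of reach is approached as far as the arm can. A call is refused whole if a number of a shift passes 0.0417 or a number of a turn 0.125, either way. A call with a gripper value outside its range is refused whole. The fingers move at their own pace and stop on an object; FORCE is the grip in N (left out, the last holds). Time passes only in rows, so rows that do not move let the fingers close. It gives the time, the measured TCP pose, the force, the opening and the grip force at its end, in the units of the state.
- sense(): the state, without advancing time (a new reading comes with each control period).
- read_camera(name): name is "side" or "top" or "wrist"; returns a dict with "pixels" (420x560x3 uint8, red, green, blue), "mtx" (3x3 intrinsics, pixels), "k1" (the pictures are not rectified: a ray, as slopes to the right and down, at radius r is drawn at 1 + k1 r^2 times it, then the intrinsics apply), "view" (4x4, takes a point from world to camera coordinates); the wrist camera has in their place "hand_eye" (4x4, takes a point from camera to tool coordinates, whose origin is the TCP and whose axes are the flange's). Camera axes: x right, y up, looking along -z (the intrinsics and any distortion apply to the point x, -y, -z); pixel columns grow to the right and rows downward; lengths in m; the calibration is good to about 2 mm. A picture is of the moment at which its call begins: read the wrist's pose just before it. There is no depth.
- finish_job(): hands the job in; it is judged then, once.
The state is a dict: "t": time; "joints": joint angles; "joint_vel": joint speeds; "joint_torque": joint torques, N m; "tcp_pos": TCP position; "orientation": TCP orientation; "contact_force": force on the tool from outside, world axes, zero at the start; "ft_torque": the same for the moment, N m; "finger_gap": finger opening in m; "grip_force": force on a finger pad.
Only numpy, scipy, OpenCV 4.12 (cv2) and the standard library are available. Lean on these libraries where they do the work, as an engineer would, in place of code of your own. Each camera call takes 0.05 s, during which the arm holds its last target. There are 200 camera calls.

## Working session

There is one attempt and no reset: what is moved stays moved. The work goes in short steps, Python scripts to look and compute and a shell command to move; the robot and the scene stay as the last step left them, time stands still between calls to the robot, and variables do not carry over. Pictures are saved under pics/ and viewed, at most 11 in all, crops included, and the job is handed in when it is done.

```bash
mkdir -p pics; cat > h.py <<'E'
import numpy as np, cv2
from rig import sense, read_camera
def cam(name):
    s=sense(); c=read_camera(name); return s,c
def save(c,fn): cv2.imwrite('pics/'+fn,cv2.cvtColor(c['pixels'],cv2.COLOR_RGB2BGR))
def pose(s,c):
    if 'view' in c: return np.linalg.inv(np.array(c['view']))
    T=np.eye(4);T[:3,:3]=np.array(s['orientation']);T[:3,3]=s['tcp_pos']
    return T@np.array(c['hand_eye'])
def ray(s,c,uv):
    K=np.array(c['mtx']);k=c['k1']
    uv=np.atleast_2d(np.array(uv,float))[:,None]
    p=cv2.undistortPoints(uv,K,np.array([k,0,0,0.]))[:,0]
    d=np.c_[p[:,0],-p[:,1],-np.ones(len(p))]
    M=pose(s,c); return M[:3,3],d@M[:3,:3].T
def plane(s,c,uv,z):
    o,d=ray(s,c,uv); return o+d*((z-o[2])/d[:,2])[:,None]
def tri(rs):
    A=np.zeros((3,3));b=np.zeros(3)
    for o,d in rs:
        d=d[0]/np.linalg.norm(d[0]);P=np.eye(3)-np.outer(d,d);A+=P;b+=P@o
    x=np.linalg.solve(A,b)
    return x,[np.linalg.norm((np.eye(3)-np.outer(d[0],d[0])/(d[0]@d[0]))@(x-o)) for o,d in rs]
def blob(c,lo,hi,minA=30):
    h=cv2.cvtColor(c['pixels'],cv2.COLOR_RGB2HSV)
    m=cv2.inRange(h,np.array(lo),np.array(hi))
    n,l,st,ce=cv2.connectedComponentsWithStats(m)
    return m,l,[(i,st[i],ce[i]) for i in range(1,n) if st[i][4]>=minA]
E
python3 - <<'E'
from h import *
for n in ('side','top'):
    s,c=cam(n); save(c,n+'0.png'); print(n,pose(s,c).round(3).tolist(),np.array(c['mtx']).tolist(),c['k1'])
print({k:np.round(v,3).tolist() for k,v in s.items()})
E
```

```text
side [[-0.88, 0.311, -0.36, 0.189], [-0.475, -0.541, 0.694, 0.752], [0.021, 0.781, 0.624, 0.771], [0.0, 0.0, 0.0, 1.0]] [[471.70684144205995, 0.0, 274.52875312861823], [0.0, 471.70684144205995, 214.31659362798248], [0.0, 0.0, 1.0]] -0.09546559998089198
top [[-0.011, 0.978, -0.209, 0.379], [-1.0, -0.011, 0.004, -0.028], [0.001, 0.209, 0.978, 1.059], [0.0, 0.0, 0.0, 1.0]] [[459.546949533696, 0.0, 284.7017541984163], [0.0, 459.546949533696, 210.12290896686466], [0.0, 0.0, 1.0]] -0.1271616055896621
{'t': 0.05, 'joints': [-1.332, 0.308, 1.508, 0.0, 1.328, -0.074], 'joint_vel': [-0.0, -0.0, -0.001, 0.0, 0.001, 0.001], 'joint_torque': [-0.001, -45.892, -25.286, -0.001, 0.006, 0.0], 'tcp_pos': [0.176, -0.547, 0.23], 'orientation': [[0.952, 0.307, -0.0], [0.307, -0.952, 0.002], [0.0, -0.002, -1.0]], 'contact_force': [-0.242, 0.252, 0.096], 'ft_torque': [-0.018, 0.028, 0.014], 'grip_force': 0.0, 'finger_gap': 0.085}
```

View pics/top0.png

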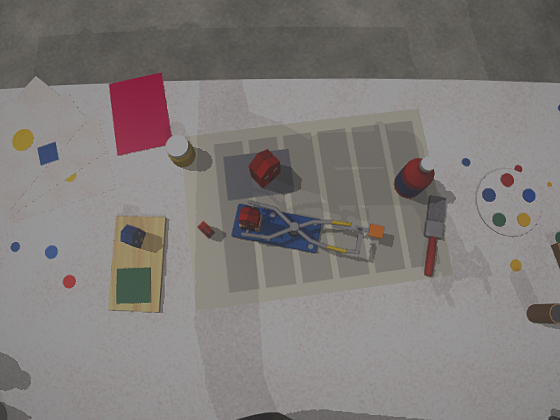

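View pics/side0.png

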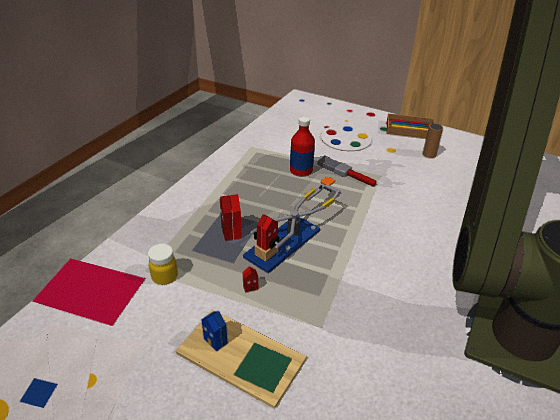

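The top view shows the clamp lying along world y: house at (250,217) between the jaws to the left, yellow sleeves at about (340,222) and (337,249), orange tab at (376,231). The green square is at (134,285) and the blue house at (131,236). The large red house (265,168) and the small one (206,229) are the look-alikes. The side view agrees, with the house at (266,232), the tab at (327,182) and the square at (264,367).

```bash
python3 - <<'E'
from h import *
sT,T=cam('top'); sS,S=cam('side')
cols={'orange':((8,150,150),(17,255,255)),'yellow':((20,120,100),(32,255,255)),'green':((65,80,40),(90,255,200)),'blue':((105,120,30),(125,255,255)),'red':((0,150,60),(6,255,255))}
for k,(lo,hi) in cols.items():
    for n,c,s,z in(('top',T,sT,0.06),('side',S,sS,0.06)):
        m,l,b=blob(c,lo,hi,25)
        for i,st,ce in b: print(k,n,st.tolist(),ce.round(1).tolist(),plane(s,c,ce,{'green':.014,'blue':.012}.get(k,.06))[0].round(4).tolist())
for n,c in(('top',T),('side',S)):
  x0,y0,w,h=(225,150,170,115) if n=='top' else (210,165,150,130)
  cr=cv2.resize(c['pixels'][y0:y0+h,x0:x0+w],None,fx=4.6,fy=4.6,interpolation=cv2.INTER_CUBIC)
  cv2.imwrite(f'pics/{n}crop.png',cr[...,::-1])
E
```

```text
orange top [369, 225, 14, 12, 138] [375.7, 230.6] [0.5443, -0.2324, 0.06]
orange side [321, 177, 14, 8, 70] [327.5, 180.4] [0.5454, -0.2363, 0.06]
yellow top [12, 129, 21, 22, 347] [22.4, 139.4] [0.7749, 0.6011, 0.06]
yellow top [169, 155, 13, 7, 26] [174.3, 158.8] [0.7162, 0.2208, 0.06]
yellow top [66, 173, 10, 9, 44] [71.2, 177.6] [0.6758, 0.4641, 0.06]
yellow top [518, 213, 13, 14, 131] [523.6, 219.4] [0.5648, -0.5807, 0.06]
yellow top [331, 221, 20, 5, 64] [340.6, 222.9] [0.5625, -0.1549, 0.06]
yellow top [327, 245, 20, 8, 66] [336.2, 248.7] [0.5052, -0.1433, 0.06]
yellow top [510, 259, 11, 12, 100] [515.3, 264.9] [0.4611, -0.5488, 0.06]
yellow side [392, 124, 36, 6, 66] [408.7, 126.7] [0.4386, -0.6544, 0.06]
yellow side [358, 134, 10, 5, 36] [362.2, 135.6] [0.5493, -0.5181, 0.06]
yellow side [387, 148, 9, 5, 31] [391.0, 150.0] [0.4445, -0.4801, 0.06]
yellow side [304, 188, 11, 10, 36] [308.8, 192.3] [0.5655, -0.1619, 0.06]
yellow side [322, 197, 13, 9, 40] [328.0, 201.3] [0.5074, -0.1513, 0.06]
yellow side [149, 260, 26, 25, 406] [160.8, 272.4] [0.7128, 0.2517, 0.06]
yellow side
[... 2060 characters left out ...]
ed top [239, 208, 10, 12, 75] [243.6, 214.0] [0.585, 0.0599, 0.06]
red top [64, 276, 11, 12, 73] [69.3, 281.3] [0.4365, 0.4489, 0.06]
red side [392, 119, 37, 6, 49] [412.2, 121.4] [0.4384, -0.6973, 0.06]
red side [291, 126, 23, 27, 428] [302.0, 140.3] [0.6975, -0.3953, 0.06]
red side [327, 130, 9, 5, 36] [330.8, 131.9] [0.6427, -0.4887, 0.06]
red side [290, 166, 23, 10, 106] [300.0, 171.7] [0.6274, -0.2371, 0.06]
red side [347, 169, 29, 17, 162] [361.5, 177.1] [0.4714, -0.298, 0.06]
red side [220, 194, 22, 47, 699] [230.7, 215.7] [0.6878, 0.0191, 0.06]
red side [257, 214, 21, 36, 445] [265.6, 230.6] [0.5882, 0.0253, 0.06]
red side [243, 267, 16, 25, 242] [249.8, 278.7] [0.5422, 0.1746, 0.06]
```

View pics/topcrop.png

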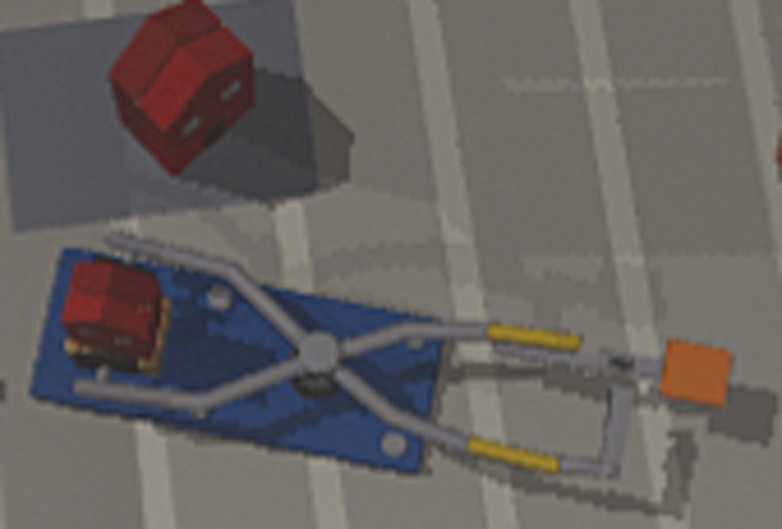

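View pics/sidecrop.png

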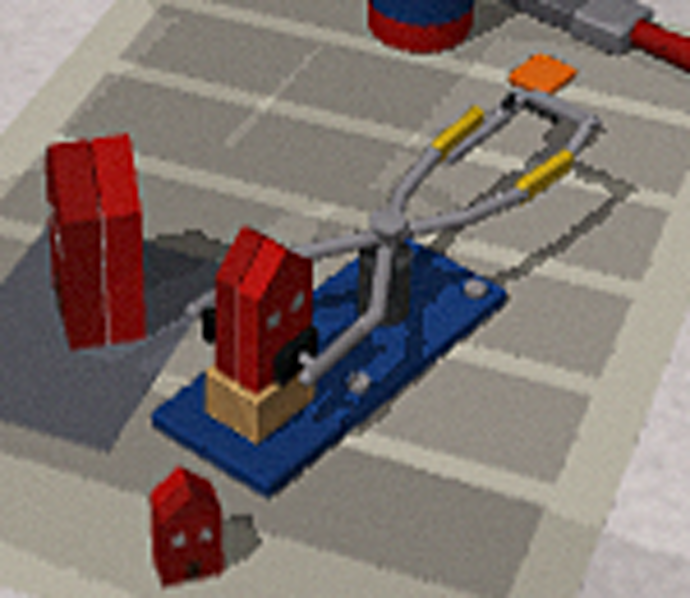

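The crops show two things:
- **Clamp:** pivot bolt at top (294,226) and side (294,214); the rack's cross bar is in front of the tab.
- **House:** glue seam along the clamp's x axis, window gables facing the pads.

I'll triangulate these from both views and move over the handles.

```bash
python3 - <<'E'
from h import *
sT,T=cam('top'); sS,S=cam('side')
t=lambda a,b: tri([ray(sT,T,a),ray(sS,S,b)])
P={}
for n,a,b in(('tab',(375.7,230.6),(327.5,180.4)),('yR',(340.6,222.9),(308.8,192.3)),('yL',(336.2,248.7),(328,201.3)),('pivot',(225+320/4.6,150+352/4.6),(210+391/4.6,165+225/4.6))):
    P[n],e=t(a,b); print(n,P[n].round(4),np.round(e,4))
m=(P['yR']+P['yL'])/2; d=P['yL']-P['yR']; print('mid',m.round(4),'width',np.linalg.norm(d),'yaw from bars',np.degrees(np.arctan2(-d[0],d[1])) , np.degrees(np.arctan2(d[1],d[0]))-90)
v=P['pivot']-m; print('yaw piv',np.degrees(np.arctan2(v[1],v[0])),np.linalg.norm(v[:2]))
E
python3 -m creep '[[[1,0.0331,-0.0192,0,0,0,0],[1,0.0331,-0.0192,0,0,0,0],[1,0.0331,-0.0192,0,0,0,0],[1,0.0331,-0.0192,0,0,0,0],[1,0.0331,-0.0192,0,0,0,0],[1,0.0331,-0.0192,0,0,0,0],[1,0.0331,-0.0192,0,0,0,0]]]'
python3 -m creep '[[[1,0.0331,-0.0192,0,0,0,0],[1,0.0331,-0.0192,0,0,0,0],[1,0.0331,-0.0192,0,0,0,0],[1,0.0331,-0.0192,0,0,0,0],[1,0.0331,-0.0192,0,0,0,0],[1,0.0331,-0.0192,0,0,0,0],[1,0.0331,-0.0192,0,0,0,0]]]'
python3 -m creep '[[[1,0,0,0,0,0,-0.12],[1,0,0,0,0,0,-0.12],[1,0,0,0,0,0,-0.12],[1,0,0,0,0,0,-0.12],[1,0,0,0,0,0,-0.12],[1,0,0,0,0,0,-0.12],[1,0,0,0,0,0,-0.12],[1,0,0,0,0,0,-0.12]]]'
python3 -m creep '[[[1,0,0,0,0,0,-0.1],[1,0,0,0,0,0,0],[1,0,0,0,0,0,0]]]'
python3 - <<'E'
from h import *
s,c=cam('wrist'); save(c,'w1.png'); print(pose(s,c).round(3).tolist(),s['tcp_pos'],s['orientation'])
E
```

```text
tab [ 0.5437 -0.2318  0.0633] [0. 0.]
yR [ 0.5619 -0.1541  0.0662] [0.0005 0.0005]
yL [ 0.5042 -0.1425  0.067 ] [0.0001 0.0001]
pivot [ 0.5528 -0.0529  0.0697] [0.0011 0.0011]
mid [ 0.5331 -0.1483  0.0666] width 0.05875903730949492 yaw from bars 78.65961393759164 78.65961393759164
yaw piv 78.28712654041297 0.0973749697307616
t: 0.88
tcp_pos: [0.3565, -0.3468, 0.2315]
orientation: [[0.952, 0.306, 0.0], [0.306, -0.952, -0.0], [0.0, 0.0, -1.0]]
contact_force: [0.9, 0.4, -0.9]
finger_gap: 0.0854
grip_force: 0.0
t: 1.47
tcp_pos: [0.536, -0.1476, 0.2314]
orientation: [[0.952, 0.307, 0.0], [0.307, -0.952, -0.0], [0.0, 0.0, -1.0]]
contact_force: [0.9, -0.1, -0.6]
finger_gap: 0.0855
grip_force: 0.0
t: 2.13
tcp_pos: [0.5349, -0.1492, 0.2312]
orientation: [[0.289, 0.957, -0.0], [0.957, -0.289, 0.0], [0.0, -0.0, -1.0]]
contact_force: [-0.6, -0.2, 0.1]
finger_gap: 0.0855
grip_force: 0.0
t: 2.38
tcp_pos: [0.5349, -0.1493, 0.2313]
orientation: [[0.2, 0.98, -0.0], [0.98, -0.2, 0.0], [0.0, -0.0, -1.0]]
contact_force: [0.2, -1.2, 0.6]
finger_gap: 0.0852
grip_force: 0.0
[[0.98, 0.193, 0.056, 0.55], [-0.201, 0.941, 0.273, -0.079], [-0.0, -0.279, 0.96, 0.374], [0.0, 0.0, 0.0, 1.0]] [ 0.53491709 -0.14925545  0.23127531] [[ 2.00449277e-01  9.79704076e-01 -9.93206471e-05]
 [ 9.79704081e-01 -2.00449273e-01  5.04920858e-05]
 [ 2.95585508e-05 -1.07425945e-04 -9.99999994e-01]]
```

View pics/w1.png

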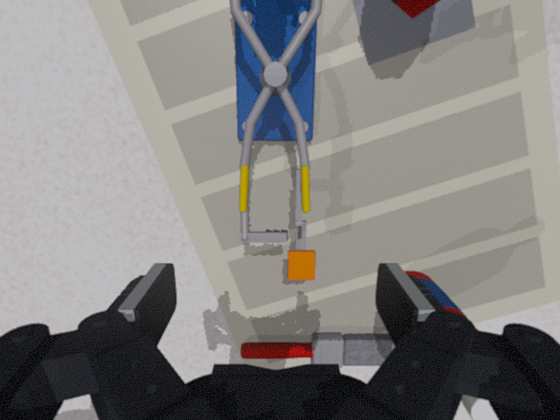

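The wrist view shows the sleeves at (244,188) and (306,188), the bolt at (275,74) and the tab at (301,265). The tool is already nearly square to the clamp. I'll refine with three views.

```bash
cat > meas.py <<'E'
from h import *
sT,T=cam('top'); sS,S=cam('side'); sW,W=cam('wrist')
def f(c,k,box):
    lo,hi=dict(o=((8,150,120),(17,255,255)),y=((20,120,80),(33,255,255)))[k]
    m,l,b=blob(c,lo,hi,15); x0,y0,x1,y1=box
    return sorted([(st[4],ce) for i,st,ce in b if x0<ce[0]<x1 and y0<ce[1]<y1],key=lambda q:-q[0])
w=sorted([q[1] for q in f(W,'y',(150,100,400,300))[:2]],key=lambda p:p[0])
tp=sorted([q[1] for q in f(T,'y',(320,210,360,260))[:2]],key=lambda p:-p[1])
sd=sorted([q[1] for q in f(S,'y',(295,180,340,215))[:2]],key=lambda p:-p[0])
L,R=[tri([ray(sT,T,tp[i]),ray(sW,W,w[i])]) for i in(0,1)]
wl=plane(sW,W,w,.067)
print('L',L,'R',R,'wrist plane',wl)
o=f(W,'o',(150,100,400,380))[0][1]; ot=f(T,'o',(350,210,400,260))[0][1]
print('tab',tri([ray(sT,T,ot),ray(sW,W,o)]),plane(sW,W,o,.063))
d=wl[0]-wl[1]; yaw=np.arctan2(d[1],d[0])-np.pi/2
m=wl.mean(0); pv=plane(sW,W,(275,74),.07)[0]; v=pv-m
print('width',np.linalg.norm(d),'mid',m,'yaw',np.degrees(yaw),'pivot',pv,np.degrees(np.arctan2(v[1],v[0])),np.linalg.norm(v[:2]))
R_=np.array(sW['orientation']); 
print('tool yaw',np.degrees(np.arctan2(R_[1,0],R_[0,0])),'d tool to mid',R_.T@(m-sW['tcp_pos']))
E
python3 meas.py
```

```text
L (array([ 0.50605269, -0.14116949,  0.06392124]), [np.float64(0.0014102806523062848), np.float64(0.0014102806523063657)]) R (array([ 0.56259564, -0.15398812,  0.06310084]), [np.float64(0.0007737799203753943), np.float64(0.0007737799203753144)]) wrist plane [[ 0.50691682 -0.14189572  0.067     ]
 [ 0.5629248  -0.15365846  0.067     ]]
tab (array([ 0.54446363, -0.23424822,  0.05739544]), [np.float64(0.0006522821084538212), np.float64(0.0006522821084537609)]) [[ 0.5450902  -0.23190426  0.063     ]]
width 0.057229854594861004 mid [ 0.53492081 -0.14777709  0.067     ] yaw 78.13918413836825 pivot [ 0.55549586 -0.05070262  0.07      ] 78.03318836572855 0.09923097487036997
tool yaw 78.49053994846389 d tool to mid [ 0.00148779 -0.00031136  0.16429143]
```

```bash
python3 -m creep '[[[1,0.001,0,0.0236,0,0,0.005],[1,0,0,0.0236,0,0,0],[1,0,0,0.0236,0,0,0],[1,0,0,0.0236,0,0,0],[1,0,0,0.0236,0,0,0],[1,0,0,0.0236,0,0,0],[1,0,0,0.0236,0,0,0],[1,0,0,0.0236,0,0,0]]]' 30
python3 -m creep '[[[1,0,0,0,0,0,0],[1,0,0,0,0,0,0],[0.7,0,0,0,0,0,0],[0.7,0,0,0,0,0,0],[0.7,0,0,0,0,0,0],[0.7,0,0,0,0,0,0],[0.7,0,0,0,0,0,0],[0.7,0,0,0,0,0,0]]]' 30
python3 -m creep '[[[0.53,0,0,0,0,0,0],[0.53,0,0,0,0,0,0],[0.53,0,0,0,0,0,0],[0.53,0,0,0,0,0,0],[0.53,0,0,0,0,0,0],[0.53,0,0,0,0,0,0],[0.53,0,0,0,0,0,0],[0.53,0,0,0,0,0,0]]]' 30
```

```text
t: 3.25
tcp_pos: [0.5354, -0.1484, 0.0416]
orientation: [[0.204, 0.979, 0.001], [0.979, -0.204, -0.0], [-0.0, 0.001, -1.0]]
contact_force: [0.1, -0.3, -0.4]
finger_gap: 0.0853
grip_force: 0.0
t: 3.92
tcp_pos: [0.5345, -0.1481, 0.043]
orientation: [[0.203, 0.979, -0.001], [0.979, -0.203, 0.0], [0.0, -0.001, -1.0]]
contact_force: [-5.1, 0.2, 3.0]
finger_gap: 0.0601
grip_force: 2.6
t: 4.58
tcp_pos: [0.5338, -0.149, 0.044]
orientation: [[0.201, 0.979, -0.002], [0.979, -0.201, -0.001], [-0.002, -0.001, -1.0]]
contact_force: [-10.3, -1.5, 15.8]
finger_gap: 0.0457
grip_force: 20.6
```

```bash
python3 -m creep '[[[0.7,0,-0.001,-0.002,0,0,0],[0.8,0,0,0,0,0,0],[1,0,0,0,0,0,0],[1,0,0,0,0,0,0],[1,0,0,0,0,0,0],[1,0,0,0,0,0,0],[1,0,0,-0.02,0,0,0],[1,0,0,-0.03,0,0,0]]]' 30
python3 -m creep '[[[1,0,0,-0.03,0,0,0],[1,0,0,-0.03,0,0,0],[1,0,0,-0.03,0,0,0],[1,0,0,-0.03,0,0,0],[1,0,0,-0.02,0,0,0],[1,0,0,0,0,0,0],[1,0,0,0,0,0,0],[1,0,0,0,0,0,0]]]'
python3 meas.py
python3 - <<'E'
from h import *
s,c=cam('wrist'); save(c,'w2.png')
E
```

```text
t: 5.25
tcp_pos: [0.5318, -0.1472, 0.092]
orientation: [[0.203, 0.979, -0.007], [0.979, -0.203, 0.003], [0.001, -0.007, -1.0]]
contact_force: [0.9, -0.0, 0.6]
finger_gap: 0.0853
grip_force: 0.0
t: 5.92
tcp_pos: [0.5336, -0.1478, 0.2335]
orientation: [[0.203, 0.979, -0.001], [0.979, -0.203, 0.001], [0.0, -0.002, -1.0]]
contact_force: [0.5, -0.8, -0.4]
finger_gap: 0.0855
grip_force: 0.0
L (array([ 0.51471224, -0.14209862,  0.0705998 ]), [np.float64(0.002935303126387008), np.float64(0.0029353031263870196)]) R (array([ 0.55204456, -0.14903668,  0.07908335]), [np.float64(0.001959280718671924), np.float64(0.0019592807186718324)]) wrist plane [[ 0.51544502 -0.1456483   0.067     ]
 [ 0.55339397 -0.15364093  0.067     ]]
tab (array([ 0.52739828, -0.2312842 ,  0.05844571]), [np.float64(0.0002279598492133064), np.float64(0.00022795984921329668)]) [[ 0.52788067 -0.22923047  0.063     ]]
width 0.03878150204508735 mid [ 0.53441949 -0.14964461  0.067     ] yaw 78.10646520635433 pivot [ 0.55341688 -0.04881051  0.07      ] 79.33040192774358 0.10260807643075255
tool yaw 78.31267003182333 d tool to mid [-0.00174168  0.00230597  0.16564148]
```

View pics/w2.png

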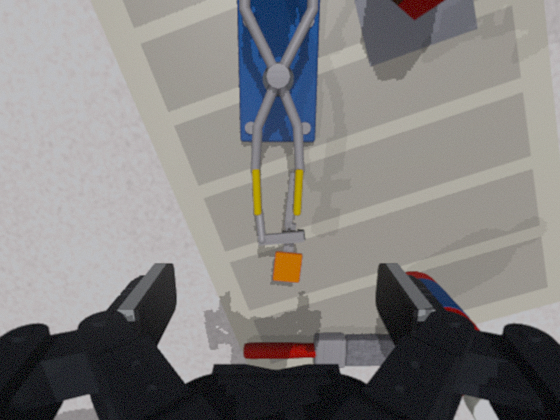

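The second tooth has caught: the sleeves are now at (257,192) and (298,192), about 39 mm apart, and the tab is at (287,267). Next I move above the tab with the fingers shut and let the hold time run.

```bash
python3 -m creep '[[[0,-0.0105,0.0016,0.0195,0,0,0],[0,-0.0105,0.0016,0.0195,0,0,0],[0,-0.0105,0.0016,0.0195,0,0,0],[0,-0.0105,0.0016,0.0195,0,0,0],[0,-0.0105,0.0016,0.0195,0,0,0],[0,-0.0105,0.0016,0.0195,0,0,0],[0,-0.0105,0.0016,0.0195,0,0,0],[0,-0.0105,0.0016,0.0195,0,0,0]]]' 30
python3 -m creep '[[[0,0,0,0,0,0,0],[0,0,0,0,0,0,0],[0,0,0,0,0,0,0],[0,0,0,0,0,0,0],[0,0,0,0,0,0,0],[0,0,0,0,0,0,0],[0,0,0,0,0,0,0],[0,0,0,0,0,0,0]]]'
python3 -m creep '[[[0,0,0,0,0,0,0],[0,0,0,0,0,0,0],[0,0,0,0,0,0,0],[0,0,0,0,0,0,0],[0,0,0,0,0,0,0],[0,0,0,0,0,0,0],[0,0,0,0,0,0,0],[0,0,0,0,0,0,0]]]'
python3 - <<'E'
from h import *
s,c=cam('side'); cv2.imwrite('pics/s3.png',cv2.resize(c['pixels'][150:300,200:400],None,fx=4,fy=4,interpolation=cv2.INTER_CUBIC)[...,::-1])
E
```

```text
t: 6.78
tcp_pos: [0.5291, -0.2332, 0.0766]
orientation: [[0.203, 0.979, -0.002], [0.979, -0.203, 0.001], [0.001, -0.002, -1.0]]
contact_force: [0.7, -0.9, 0.0]
finger_gap: 0.0001
grip_force: 0.0
t: 7.45
tcp_pos: [0.53, -0.2328, 0.0792]
orientation: [[0.202, 0.979, 0.001], [0.979, -0.202, -0.0], [-0.0, 0.001, -1.0]]
contact_force: [0.1, -0.5, 0.2]
finger_gap: 0.0002
grip_force: 0.0
t: 8.12
tcp_pos: [0.5297, -0.233, 0.0785]
orientation: [[0.203, 0.979, -0.0], [0.979, -0.203, 0.0], [0.0, -0.0, -1.0]]
contact_force: [-0.3, -0.3, 0.3]
finger_gap: -0.0001
grip_force: 0.0
```

View pics/s3.png

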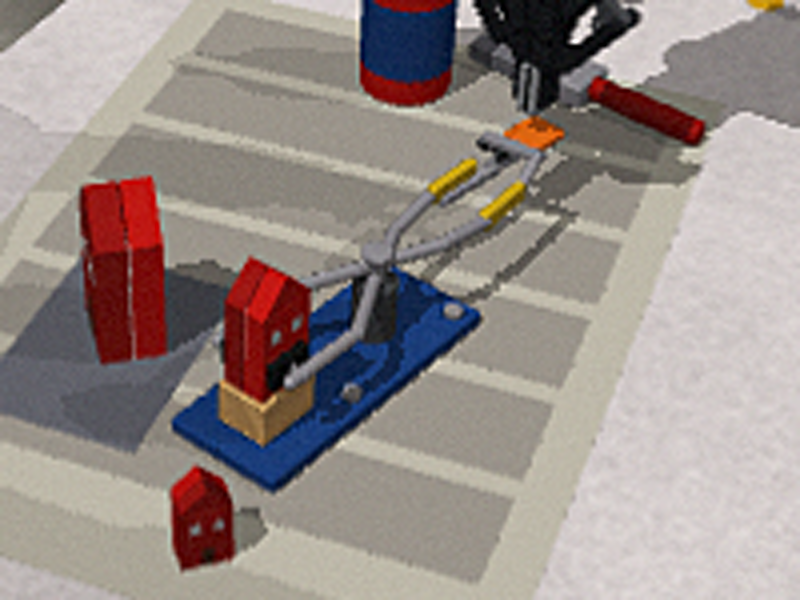

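The fingers hover above the tab at (535,130) in the crop, the jaws hold the house, and the hold time has passed. Now I press.

```bash
python3 -m creep '[[[0,0,0,0.006,0,0,0],[0,0,0,0.006,0,0,0],[0,0,0,0.004,0,0,0],[0,0,0,0.003,0,0,0],[0,0,0,0.002,0,0,0],[0,0,0,0.002,0,0,0],[0,0,0,0,0,0,0],[0,0,0,0,0,0,0]]]'
python3 -m creep '[[[0,0,0,0,0,0,0],[0,0,0,-0.01,0,0,0],[0,0,0,-0.02,0,0,0],[0,0,0,-0.03,0,0,0],[0,0,0,-0.03,0,0,0],[0,0,0,-0.03,0,0,0],[0,0,0,-0.03,0,0,0],[0,0,0,0,0,0,0]]]'
python3 -m creep '[[[0.7,0.03,0,0,0,0,0],[0.7,0.03,0,0,0,0,0],[0.7,0.03,0,0,0,0,0],[0.7,0.03,0,0,0,0,0],[0.7,0.03,0,0,0,0,0],[0.7,0,0,0,0,0,0],[0.7,0,0,0,0,0,0],[0.7,0,0,0,0,0,0]]]'
python3 - <<'E'
from h import *
s,c=cam('wrist'); save(c,'w4.png'); print(s['tcp_pos'])
E
```

```text
t: 8.83
tcp_pos: [0.5307, -0.2333, 0.0561]
orientation: [[0.203, 0.979, 0.002], [0.979, -0.203, -0.001], [-0.0, 0.002, -1.0]]
contact_force: [2.7, -0.2, 5.0]
finger_gap: 0.0001
grip_force: 2.4
t: 9.5
tcp_pos: [0.5314, -0.2342, 0.2117]
orientation: [[0.203, 0.979, 0.007], [0.979, -0.202, -0.004], [-0.003, 0.008, -1.0]]
contact_force: [0.5, -0.5, 0.4]
finger_gap: 0.0001
grip_force: 0.0
t: 10.17
tcp_pos: [0.5588, -0.0862, 0.2049]
orientation: [[0.202, 0.979, -0.003], [0.979, -0.202, -0.0], [-0.001, -0.002, -1.0]]
contact_force: [0.4, -0.7, 0.1]
finger_gap: 0.0599
grip_force: 0.0
[ 0.55882186 -0.0861764   0.20492686]
```

View pics/w4.png

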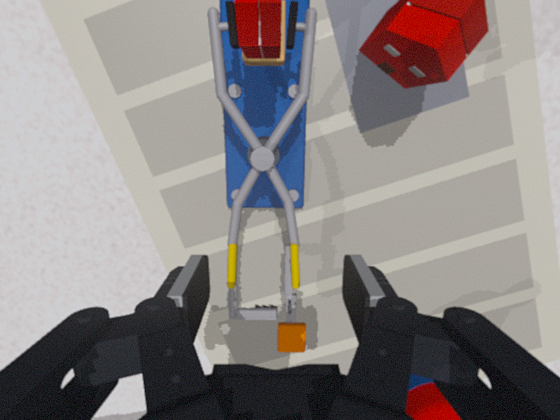

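The clamp is open again with the house still between the pads, at (260,30). The sleeves are at (232,265) and (295,265). I'll move so that the camera looks straight down on the house.

```bash

cat > house.py <<'E'
from h import *
def red(c,box):
    h=cv2.cvtColor(c['pixels'],cv2.COLOR_RGB2HSV)
    m=cv2.inRange(h,np.array([0,130,40]),np.array([8,255,255]))|cv2.inRange(h,np.array([174,130,40]),np.array([180,255,255]))
    m=cv2.morphologyEx(m,cv2.MORPH_CLOSE,np.ones((7,7)))
    cs,_=cv2.findContours(m,cv2.RETR_EXTERNAL,cv2.CHAIN_APPROX_NONE)
    x0,y0,x1,y1=box; out=[]
    for q in cs:
        r=cv2.minAreaRect(q)
        if cv2.contourArea(q)>300 and x0<r[0][0]<x1 and y0<r[0][1]<y1: out.append((cv2.contourArea(q),q,r))
    return max(out,key=lambda a:a[0])
E
python3 -m creep '[[[0.7,0.025,0,0,0,0,0],[0.7,0.025,0,0,0,0,0],[0.7,0.025,0,0,0,0,0],[0.7,0,0,0,0,0,0],[0.7,0,0,0,0,0,0],[0.7,0,0,0,0,0,0]]]'
python3 - <<'E'
from house import *
s,c=cam('wrist'); save(c,'w5.png'); print(s['tcp_pos'],pose(s,c)[:3,3])
a,q,r=red(c,(150,60,350,260)); b=cv2.boxPoints(r); print(r)
R=np.array(s['orientation'])
p=plane(s,c,b,.105); print(p.round(4)); m=p.mean(0); print('ctr',m,'sides',np.linalg.norm(p[1]-p[0]),np.linalg.norm(p[2]-p[1]),'ang',np.degrees(np.arctan2(*(p[1]-p[0])[1::-1])),np.degrees(np.arctan2(*(p[2]-p[1])[1::-1])))
print('tool',R.T@(m-s['tcp_pos']))
for n in('top','side'):
    s,c=cam(n)
    mm,l,bb=blob(c,(60,60,25),(95,255,200),300)
    for i,st,ce in bb:
        cs,_=cv2.findContours((l==i).astype(np.uint8),0,1); rr=cv2.minAreaRect(cs[0])
        ap=cv2.approxPolyDP(cs[0],5,True)[:,0]; print(n,st,ce,plane(s,c,ce,.014)[0].round(4)); print(plane(s,c,ap,.014).round(4).tolist())
E
```

```text
t: 10.72
tcp_pos: [0.5749, -0.014, 0.2053]
orientation: [[0.203, 0.979, -0.001], [0.979, -0.203, -0.001], [-0.001, -0.001, -1.0]]
contact_force: [0.2, 0.4, -1.0]
finger_gap: 0.0601
grip_force: 0.0
[ 0.57485703 -0.01399137  0.20527221] [0.59065281 0.05674623 0.34815884]
((257.0, 127.5), (42.0, 57.0), 0.0)
[[0.556  0.0308 0.105 ]
 [0.5652 0.0686 0.105 ]
 [0.5934 0.0628 0.105 ]
 [0.5855 0.0246 0.105 ]]
ctr [0.57502412 0.04669949 0.105     ] sides 0.03897184665371984 0.02878160244738346 ang 76.32067481106871 -11.780783675195066
tool [ 0.0595617  -0.01210402  0.10021887]
top [ 116  268   34   35 1071] [133.0681606  285.23155929] [0.431  0.3168 0.014 ]
[[0.4704, 0.2811, 0.014], [0.4681, 0.3567, 0.014], [0.3928, 0.353, 0.014], [0.3955, 0.2782, 0.014]]
side [ 234  343   57   50 1578] [262.87515843 367.01964512] [0.4298 0.3181 0.014 ]
[[0.4711, 0.2798, 0.014], [0.4683, 0.3567, 0.014], [0.3906, 0.3549, 0.014], [0.3951, 0.2762, 0.014]]
```

View pics/w5.png

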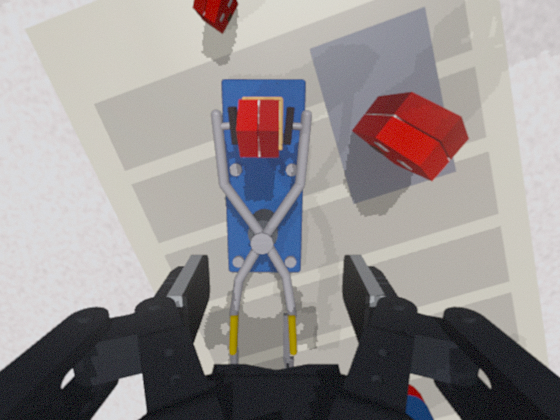

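The house rectangle runs from (236,99) to (278,156) and measures 39 x 29 mm at eave height, so this is the right house. The big look-alike on the right spans columns 353 to 468. I'll check the ridge height across two views and the clearance to that house while moving over.

```bash
python3 - <<'E'
from house import *
s,c=cam('wrist'); st,t=cam('top')
R=np.array(s['orientation'])
a,q,r=red(c,(330,60,480,260))
for z in(.07,.11):
    p=(plane(s,c,q[:,0],z)-[0.575,0.0467,0])@R; print(z,'big house min tool y from house',p[:,1].min())
a,q1,r1=red(c,(150,60,350,260)); a,q2,r2=red(t,(235,200,265,235)); print(r1,r2)
print('ridge mid',tri([ray(s,c,(259,126)),ray(st,t,(250.7,214.1))]))
s2,c2=cam('side'); print(tri([ray(s,c,(259,126)),ray(s2,c2,(210+262/4.6,165+235/4.6))]))
E
python3 -m creep '[[[0.6,0.015,-0.003,0.01,0,0,0.01],[0.6,0.015,-0.003,0.01,0,0,0],[0.6,0.015,-0.003,0.01,0,0,0],[0.6,0.015,-0.003,0.01,0,0,0],[0.6,0,0,0,0,0,0],[0.6,0,0,0,0,0,0],[0.6,0,0,0,0,0,0]]]' 25
```

```text
0.07 big house min tool y from house 0.07545808805554553
0.11 big house min tool y from house 0.0665263798065789
((256.5, 127.5), (43.0, 57.0), 0.0) ((249.38462829589844, 216.07693481445312), (20.39607810974121, 18.04268455505371), 11.309932708740234)
ridge mid (array([0.57725308, 0.04459063, 0.0904167 ]), [np.float64(0.0029518301584449693), np.float64(0.002951830158445033)])
(array([0.57596385, 0.04724983, 0.1231398 ]), [np.float64(0.0023768404593671262), np.float64(0.002376840459366914)])
t: 11.6
tcp_pos: [0.5765, 0.048, 0.1659]
orientation: [[0.212, 0.977, 0.001], [0.977, -0.212, -0.001], [-0.0, 0.001, -1.0]]
contact_force: [0.2, 0.3, 1.0]
finger_gap: 0.0511
grip_force: 0.0
```

```bash
python3 -m creep '[[[0.6,-0.001,-0.001,0.015,0,0,0],[0.6,0,0,0.015,0,0,0],[0.6,0,0,0.015,0,0,0],[0.6,0,0,0.015,0,0,0],[0.6,0,0,0.013,0,0,0],[0.6,0,0,0.01,0,0,0],[0.6,0,0,0.005,0,0,0],[0.6,0,0,0,0,0,0]]]' 20
python3 -m creep '[[[0.4,0,0,0,0,0,0],[0.4,0,0,0,0,0,0],[0.36,0,0,0,0,0,0],[0.32,0,0,0,0,0,0],[0.28,0,0,0,0,0,0],[0.2,0,0,0,0,0,0],[0.2,0,0,0,0,0,0],[0.2,0,0,0,0,0,0]]]' 20
```

```text
t: 12.27
tcp_pos: [0.5746, 0.0472, 0.0768]
orientation: [[0.213, 0.977, -0.001], [0.977, -0.213, -0.0], [-0.0, -0.001, -1.0]]
contact_force: [-0.2, -0.2, 0.7]
finger_gap: 0.0511
grip_force: 0.0
t: 12.93
tcp_pos: [0.5757, 0.0478, 0.0784]
orientation: [[0.212, 0.977, 0.002], [0.977, -0.212, -0.0], [0.0, 0.002, -1.0]]
contact_force: [-0.3, -0.8, 5.6]
finger_gap: 0.0281
grip_force: 20.6
```

The grip is on at a 28 mm gap, which matches the house. Lifting and carrying it.

```bash
python3 -m creep '[[[0.2,0,0,-0.004,0,0,0],[0.2,0,0,-0.008,0,0,0],[0.2,0,0,-0.014,0,0,0],[0.2,0,0,-0.02,0,0,0],[0.2,0,0,-0.02,0,0,0],[0.2,0,0,-0.02,0,0,0],[0.2,0,0,-0.014,0,0,0],[0.2,0,0,0,0,0,0]]]' 20
python3 -m creep '[[[0.2,0.0194,-0.0166,0,0,0,0],[0.2,0.0194,-0.0166,0,0,0,0],[0.2,0.0194,-0.0166,0,0,0,0],[0.2,0.0194,-0.0166,0,0,0,0],[0.2,0.0194,-0.0166,0,0,0,0],[0.2,0.0194,-0.0166,0,0,0,0]]]'
python3 -m creep '[[[0.2,0.0194,-0.0166,0,0,0,0],[0.2,0.0194,-0.0166,0,0,0,0],[0.2,0.0194,-0.0166,0,0,0,0],[0.2,0.0194,-0.0166,0,0,0,0],[0.2,0.0194,-0.0166,0,0,0,0],[0.2,0.0194,-0.0166,0,0,0,0],[0.2,0,0,0,0,0,0],[0.2,0,0,0,0,0,0]]]'
python3 - <<'E'
from house import *
s,c=cam('side'); cv2.imwrite('pics/s6.png',cv2.resize(c['pixels'][180:420,130:400],None,fx=2.5,fy=2.5,interpolation=cv2.INTER_CUBIC)[...,::-1])
s,c=cam('wrist')
m,l,bb=blob(c,(60,60,25),(95,255,200),200)
for i,st,ce in bb: print(st,ce,plane(s,c,ce,.014))
E
```

```text
t: 13.6
tcp_pos: [0.5771, 0.0479, 0.1812]
orientation: [[0.212, 0.977, 0.007], [0.977, -0.212, 0.0], [0.002, 0.006, -1.0]]
contact_force: [-0.2, 0.0, -0.6]
finger_gap: 0.0281
grip_force: 19.9
t: 14.1
tcp_pos: [0.5008, 0.1834, 0.1765]
orientation: [[0.213, 0.977, -0.002], [0.977, -0.213, -0.0], [-0.001, -0.002, -1.0]]
contact_force: [0.1, 0.1, -0.9]
finger_gap: 0.0279
grip_force: 20.0
t: 14.77
tcp_pos: [0.4285, 0.3181, 0.1766]
orientation: [[0.21, 0.978, -0.001], [0.978, -0.21, -0.001], [-0.001, -0.001, -1.0]]
contact_force: [-0.4, 0.4, -0.8]
finger_gap: 0.028
grip_force: 20.0
[ 227  138  101   87 5776] [279.63019391 180.44078947] [[0.4353417  0.32533418 0.014     ]]
```

View pics/s6.png

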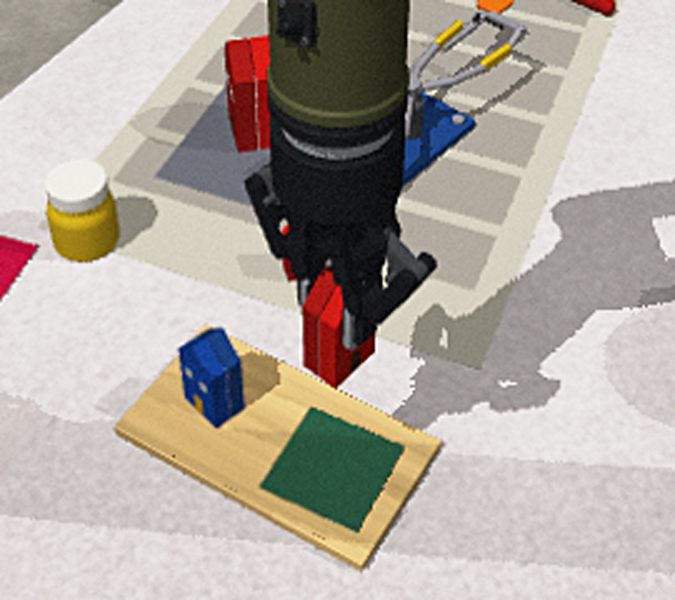

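The house hangs upright in the fingers at (340,330), and the square (335,470) and blue house (212,380) are clear. Lowering it, with the last part slow.

```bash
python3 -m creep '[[[0.2,0,0.001,0.015,0,0,0],[0.2,0,0,0.018,0,0,0],[0.2,0,0,0.018,0,0,0],[0.2,0,0,0.018,0,0,0],[0.2,0,0,0.018,0,0,0],[0.2,0,0,0.018,0,0,0],[0.2,0,0,0.012,0,0,0],[0.2,0,0,0.003,0,0,0]]]'
python3 -m creep '[[[0.2,0,0,0,0,0,0],[0.2,0,0,0,0,0,0],[0.2,0,0,0.001,0,0,0],[0.2,0,0,0.001,0,0,0],[0.2,0,0,0.001,0,0,0],[0.2,0,0,0.001,0,0,0]]]'
```

```text
t: 15.53
tcp_pos: [0.4299, 0.3151, 0.0552]
orientation: [[0.214, 0.977, -0.004], [0.977, -0.214, -0.003], [-0.004, -0.003, -1.0]]
contact_force: [0.8, 0.3, -0.3]
finger_gap: 0.0275
grip_force: 20.0
t: 16.03
tcp_pos: [0.431, 0.3176, 0.054]
orientation: [[0.212, 0.977, 0.001], [0.977, -0.212, 0.001], [0.001, 0.001, -1.0]]
contact_force: [0.2, 0.7, -1.7]
finger_gap: 0.0278
grip_force: 20.0
```

```bash
for i in 1 2 ; do :; done
python3 -m creep '[[[0.2,0,0,0.001,0,0,0],[0.2,0,0,0.001,0,0,0],[0.2,0,0,0,0,0,0],[0.2,0,0,0,0,0,0]]]'
python3 -m creep '[[[0.2,0,0,0.001,0,0,0],[0.2,0,0,0,0,0,0],[0.2,0,0,0,0,0,0]]]'
python3 -m creep '[[[0.2,0,0,0.001,0,0,0],[0.2,0,0,0,0,0,0],[0.2,0,0,0,0,0,0]]]'
```

```text
t: 16.37
tcp_pos: [0.4306, 0.3174, 0.0514]
orientation: [[0.212, 0.977, -0.0], [0.977, -0.212, -0.0], [-0.0, -0.0, -1.0]]
contact_force: [-0.4, 0.6, -0.6]
finger_gap: 0.0278
grip_force: 20.0
t: 16.62
tcp_pos: [0.4307, 0.3174, 0.0505]
orientation: [[0.212, 0.977, -0.0], [0.977, -0.212, -0.0], [-0.0, -0.0, -1.0]]
contact_force: [0.5, 0.3, 0.1]
finger_gap: 0.028
grip_force: 20.0
t: 16.87
tcp_pos: [0.4307, 0.3174, 0.0504]
orientation: [[0.212, 0.977, 0.0], [0.977, -0.212, 0.0], [0.0, 0.0, -1.0]]
contact_force: [-1.3, -1.1, 8.2]
finger_gap: 0.028
grip_force: 21.0
```

Contact at 8 N at the expected height. Releasing gently, then backing straight up.

```bash
python3 -m creep '[[[0.36,0,0,-0.0005,0,0,0],[0.4,0,0,0,0,0,0],[0.45,0,0,0,0,0,0],[0.5,0,0,0,0,0,0],[0.5,0,0,0,0,0,0],[0.5,0,0,0,0,0,0],[0.5,0,0,0,0,0,0],[0.5,0,0,0,0,0,0]]]'
python3 -m creep '[[[0.5,0,0,-0.01,0,0,0],[0.5,0,0,-0.02,0,0,0],[0.5,0,0,-0.03,0,0,0],[0.5,0,0,-0.03,0,0,0],[0.5,0,0,-0.03,0,0,0],[0.5,0,0,-0.03,0,0,0],[0.5,0,0,-0.01,0,0,0],[0.5,0,0,0,0,0,0]]]'
python3 -m creep '[[[0.5,-0.03,0,0,0,0,0],[0.5,-0.03,0,0,0,0,0],[0.5,-0.03,0,0,0,0,0],[0.5,0,0,0,0,0,0],[0.5,0,0,0,0,0,0],[0.5,0,0,0,0,0,0]]]'
python3 - <<'E'
from house import *
s,c=cam('wrist'); a,q,r=red(c,(100,0,450,350)); p=plane(s,c,cv2.boxPoints(r),.075); print(r,p.mean(0)); save(c,'w7.png')
s2,c2=cam('side'); a,q2,r2=red(c2,(220,300,320,420)); print(r2, plane(s2,c2,r2[0],.054))
m,l,bb=blob(c2,(60,60,25),(95,255,200),200); print([x[1].tolist() for x in bb])
A=np.zeros((420,800,3),np.uint8);A[:,:560]=c['pixels'];A[:,560:]=c2['pixels'][:,180:420];cv2.imwrite('pics/f.png',A[...,::-1])
E
```

```text
t: 17.53
tcp_pos: [0.4307, 0.3174, 0.0499]
orientation: [[0.212, 0.977, -0.0], [0.977, -0.212, -0.0], [-0.0, -0.0, -1.0]]
contact_force: [0.6, -0.8, 0.5]
finger_gap: 0.0427
grip_force: 0.0
t: 18.2
tcp_pos: [0.4327, 0.3186, 0.2139]
orientation: [[0.212, 0.977, 0.007], [0.977, -0.212, 0.004], [0.006, 0.006, -1.0]]
contact_force: [-0.5, 0.4, -0.4]
finger_gap: 0.0428
grip_force: 0.0
t: 18.7
tcp_pos: [0.4114, 0.2295, 0.2091]
orientation: [[0.213, 0.977, -0.001], [0.977, -0.213, 0.0], [-0.0, -0.001, -1.0]]
contact_force: [-0.3, 0.2, 0.6]
finger_gap: 0.0426
grip_force: 0.0
((276.0, 87.0), (54.0, 38.0), 90.0) [0.4312652  0.31558046 0.075     ]
((264.0, 355.5), (41.0, 26.0), 90.0) [[0.42706379 0.31932736 0.054     ]]
[[234, 350, 57, 43, 933]]
```

View pics/f.png

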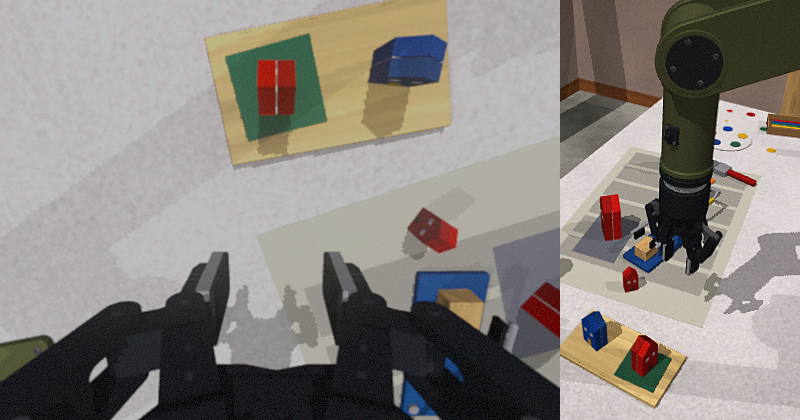

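The house stands upright at (276,87) in the middle of the green square, measured at about (0.431, 0.316) against the square's centre of (0.430, 0.3175). The blue house is undisturbed and the arm is clear, so I'm handing in.

```bash
python3 -c "
from rig import finish_job
print(finish_job())"
```

```text
the job is handed in; nothing more can be done
None
```

I handed the job in at about 19 s: the clamp locked on the second tooth, held the house alone for about 3 s, then sprang open, and the red house now stands upright about 2 mm from the green square's centre by my camera measurement; no verdict came back.

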